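Shut and lock the child-safe detergent cubby

TASK

Lower the clear sliding sash of the detergent cubby all the way down by its black lug, so that its metal tab drops over the steel stud, then push the red snap cap, mouth down, onto the stud until it clicks home. Keep pressing after the click: the job finishes with the robot still pushing the cap straight down onto the rubber ring with at least 6 N, sash shut, without letting up. Leave the can, jar and cup as they stand.

Things in the scene. Friction and masses are not known exactly. Their poses are not given: they have to be found in the camera images.
- hatch: The fixed detergent cubby (beige, 272 mm tall), placed and turned differently each time. Origin: stud axis at worktop level. z up; x points level from the stud to the sash's front face, 85 mm away; y runs along the sash. Within 80 mm of the stud along y either way nothing stands higher than the cap.
- stud_top (a point): Centre of the stud's top, 46 mm above the worktop; axes as hatch. Upright steel stud, 23 mm thick, top 8 mm tapering to 14 mm. Four spring balls, centres 14.5 mm below this point, bulge to 31 mm across; forcing the cap's lip past them takes about 7 to 16 N, then the force drops sharply as they spring out above the lip.
- lug_grip (a point): Grip point of the black pull lug on the sash: a level bar 22 mm wide (y), 16 mm high, sticking 90 mm straight out (-x) of the sash. Point at its mid-width and mid-height, 73 mm out; 75 mm above the worktop when the sash is shut, higher by sash. It lies 140 mm towards -y and 12 mm towards +x from the stud axis. Axes as hatch. Take it from above, fingers closing along y.
- sash (a joint): Height of the clear sash above shut, m: 0 fully down, 0.10 fully up. Friction holds it where it is left; about 3 N pushes it down, 12 N lifts it. At its foot an aluminium tab, 60 mm wide and 8 mm thick, has a 34 mm hole that passes over the stud; shut, the tab's top is 18 mm above the worktop.
- cap: Red snap cap, loose, mouth down on the worktop: 44 mm across, 36 mm high, white dot on its flat top, about 30 g. Origin: centre of its mouth (underside), z up. Inside: a lip 4 mm high with a 26.4 mm opening, then a 35 mm cavity. Its mouth is 11 mm below stud_top when resting unclicked on the balls, 22 mm below when clicked home, a little more when pressed.
- seal: Black rubber ring on top of the tab around its hole, 46 mm outside, 34 mm inside, 6 mm high; origin at the centre of its underside. Its top is 24 mm above the worktop when the sash is shut. The cap beds on it; it gives about 1 mm per 4 N, 4 mm at most.
- spray: Bystander: blue and yellow spray can, 52 mm across, 180 mm tall; origin at the centre of its underside.
- pods: Bystander: white jar with a green lid, 72 mm across, 110 mm tall; origin at the centre of its underside.
- doser: Bystander: blue open measuring cup, 64 mm across, 60 mm tall; origin at the centre of its underside.
Mind the look-alikes: they are no part of the job. Several things have the shape of the cap; the one meant has the colours described above.

How it is judged:
By the outcome, as a careful person would: the job done as asked, in the order asked, and still so for the second after the job is handed in, while the arm keeps its last pose, push and grip.
It also fails if it takes over 69 s, if anything falls off the work surface, if the arm or the gripper's body presses on something with over 40 N, if the wrist force passes 120 N, or if a joint passes its speed limit or range.

ROBOT

A 6-joint arm with a two-finger parallel gripper is mounted at the origin on the work surface. World frame = base frame: x ahead of the robot, y to its left, z up, the work surface at z = 0. Lengths are in m, angles in rad, forces in N, time in s.
With the tool pointing down it reaches from about 0.375 to 0.975 m from the base axis. Payload 3.8 kg.
Tool frame: the origin (TCP) lies midway between the tips of the shut fingers; the grasp point (between the pads) lies 19 mm behind it; z points along the fingers, y is the line along which they close (so a half turn about z gives the same grasp; the last joint's range is limited). The gripper opens to 85 mm and grips with 20 to 120 N. Pads are 22 mm wide; open, the fingers measure 114 mm over their backs; the gripper's body (76 mm by 85 mm) begins 54 mm behind the grasp point. The pads swing forward as they close: fully open they stand 13 mm farther back than shut.
Start: joints at [1.128, 0.264, 1.604, -0, 1.274, -0.037], TCP at [0.266, 0.62, 0.231] pointing down, gripper open.
Joint ranges: [-2.63, 2.63], [-0.94, 2.18], [0.31, 2.57], [-1.31, 4.45], [0, 2.66], [-2.55, 2.55]. Speed limits (rad/s): [2.57, 2.57, 3.14, 3.14, 3.14, 3.14].

INTERFACE

Orientations are given as a rotation vector (axis times angle).
In Python, from workcell import status, read_camera, workorder, masks_of gives the robot as it stands.
- The arm moves only by the tool drive_tool, never from a script. Its argument "rows" is a list of rows, each a list of 7 numbers: the turn, a rotation vector about the tool's x, y, z in degrees, then the shift along the tool's x, y, z in m, then the opening, from 0 (shut) to 1 (fully open). In form: [[ax, ay, az, tx, ty, tz, claw], ...]. A call has 1 to 8 rows; each row shifts and turns the commanded pose from where the row before left it, along the tool's axes as they then stand; what a row does not reach is not made up. A row lasts 1/12 s, in which the tool goes at most 41.7 mm and 7.16 degrees, less where a joint would pass 70% of its speed; a pose out of reach is approached as far as the arm can. A call is refused whole if a number of a shift passes 0.0417 or a number of a turn 7.16, either way. A call with a gripper value outside its range is refused whole. The fingers move at their own pace and stop on an object; "force" is the grip in N (left out, the last holds). Time passes only in rows, so rows that do not move let the fingers close. It gives the time, the measured TCP pose, the force, the opening and the grip force at its end, in the units of the state.
- status.read_state(): the state, without advancing time (a new reading comes with each control period).
- read_camera(name): name is "side" or "top" or "wrist"; returns a dict with "color" (480x640x3 uint8, red, green, blue), "intrinsics" (3x3 intrinsics, pixels), "D" ([k1, k2, p1, p2, k3] as OpenCV has them; the pictures are not rectified), "world_from_camera" (4x4, takes a point from camera to world coordinates); the wrist camera has in their place "mount" (4x4, takes a point from camera to tool coordinates, whose origin is the TCP and whose axes are the flange's). Camera axes: x right, y up, looking along -z (the intrinsics and any distortion apply to the point x, -y, -z); pixel columns grow to the right and rows downward; lengths in m; the calibration is good to about 2 mm. A picture is of the moment at which its call begins: read the wrist's pose just before it. There is no depth.
- workorder.finish_job(): hands the job in; it is judged then, once.
Trained networks look in a picture, given as the dict that the camera call returned (one of the last four; its "shot" number tells which), for a name from the list of things; names that differ only in an ending like _2 or _b are one class to them, and where a whole thing is asked for, a point or a joint stands for the part that bears it (a point fixed in the world has none). Each returns a list of dicts, best first, with "score" (0 to 1); they miss things now and then, are a little off and sometimes report something else, mostly with a low value. They report only what shows in the picture. A call takes as long as a camera call. They do not tell look-alikes from the thing itself.
- masks_of(picture, name): "mask" (480x640 bool, what is visible of it) and "bbox" ([left, top, right, bottom] in pixels, round what is visible of it).
The state is a dict: "time": time; "q": joint angles; "joint_vel": joint speeds; "joint_torque": joint torques, N m; "tool_pos": TCP position; "tcp_rot": TCP orientation; "wrist_force": force on the tool from outside, world axes, zero at the start; "torque": the same for the moment, N m; "width": opening from 0.0 (shut) to 1.0 (fully open); "grip_force": force on a finger pad.
Only numpy, scipy, OpenCV 4.12 (cv2) and the standard library are available. Lean on these libraries where they do the work, as an engineer would, in place of code of your own. Each camera call takes 0.05 s, during which the arm holds its last target. There are 200 camera calls.

## Working session

There is one attempt and no reset: what is moved stays moved. The work goes in short steps, Python scripts to look and compute and a tool call to move; the robot and the scene stay as the last step left them, time stands still between calls to the robot, and variables do not carry over. Pictures are saved under pics/ and viewed, at most 10 in all, crops included, and the job is handed in when it is done.

Besides the shell and the picture viewer there is one more tool, called after "Call:" as name(argument=value, ...), one argument or row to a line, values as JSON. drive_tool: Moves the arm, as the interface text tells. Its arguments: {"type":"object","properties":{"rows":{"type":"array"},"force":{"type":"number"}},"required":["rows"]}

```bash
mkdir -p pics; ls; cat > h.py <<'E'
import numpy as np, cv2
from scipy.spatial.transform import Rotation as R
from workcell import status, read_camera, workorder, masks_of
def shot(name, png=None):
    s=status.read_state(); p=read_camera(name)
    if 'mount' in p:
        T=np.eye(4);T[:3,:3]=R.from_rotvec(s['tcp_rot']).as_matrix();T[:3,3]=s['tool_pos'];p['W']=T@np.array(p['mount'])
    else: p['W']=np.array(p['world_from_camera'])
    if png: cv2.imwrite('pics/'+png,p['color'][:,:,::-1])
    return p
def ray(p,uv):
    n=cv2.undistortPoints(np.array([[uv]],float),np.array(p['intrinsics'],float),np.array(p['D'],float))[0,0]
    return p['W'][:3,3],p['W'][:3,:3]@np.array([n[0],-n[1],-1])
def atz(p,uv,z):
    o,d=ray(p,uv); return o+d*(z-o[2])/d[2]
def proj(p,X):
    c=np.linalg.inv(p['W'])@np.append(X,1); c=c[:3]*[1,-1,-1]
    return cv2.projectPoints(c[None],np.zeros(3),np.zeros(3),np.array(p['intrinsics'],float),np.array(p['D'],float))[0][0,0]
E
python3 - <<'E'
from h import *
s=status.read_state(); print({k:np.round(v,3) for k,v in s.items()})
for n in ['top','side']:
    p=shot(n,n+'.png'); print(n,np.round(p['W'],2).tolist())
    for o in ['cap','hatch','lug_grip','seal','sash','spray','pods','doser']:
        print(o,[(round(m['score'],2),[int(v) for v in m['bbox']]) for m in masks_of(p,o)[:5]])
E
```

```text
pics
{'time': np.float64(0.0), 'q': array([ 1.128,  0.265,  1.605,  0.   ,  1.274, -0.037]), 'joint_vel': array([ 0.   ,  0.   , -0.001,  0.001,  0.001, -0.002]), 'joint_torque': array([-1.0000e-03, -5.1512e+01, -3.6730e+01,  0.0000e+00,  1.3000e-02,
        0.0000e+00]), 'tool_pos': array([0.266, 0.62 , 0.23 ]), 'tcp_rot': array([-0.633, -3.077,  0.004]), 'wrist_force': array([-0.598,  0.252,  0.719]), 'torque': array([-0.007,  0.052,  0.001]), 'grip_force': np.float64(0.0), 'width': np.float64(1.002)}
top [[-0.03, 1.0, -0.08, 0.49], [-1.0, -0.03, 0.01, -0.11], [0.01, 0.08, 1.0, 1.39], [0.0, 0.0, 0.0, 1.0]]
cap [(0.56, [368, 306, 388, 324]), (0.52, [361, 274, 377, 293]), (0.5, [362, 244, 381, 260])]
hatch [(0.87, [77, 269, 274, 451])]
lug_grip [(0.89, [111, 268, 236, 348])]
seal [(0.44, [208, 276, 226, 296])]
sash [(0.81, [96, 271, 239, 355])]
spray [(0.74, [416, 189, 455, 225])]
pods [(0.73, [445, 279, 484, 306]), (0.35, [100, 273, 235, 353])]
doser [(0.9, [339, 160, 364, 185])]
side [[0.9, 0.27, -0.35, 0.28], [-0.44, 0.59, -0.68, -0.73], [0.02, 0.76, 0.65, 0.67], [0.0, 0.0, 0.0, 1.0]]
cap [(0.89, [337, 304, 362, 331]), (0.67, [295, 320, 316, 350]), (0.66, [256, 338, 281, 378])]
hatch [(0.87, [46, 86, 260, 291])]
lug_grip [(0.95, [202, 138, 260, 209])]
seal [(0.55, [227, 183, 246, 196])]
sash [(0.57, [215, 182, 254, 207])]
spray [(0.82, [428, 288, 482, 382])]
pods [(0.97, [332, 404, 389, 477]), (0.67, [406, 246, 442, 287])]
doser [(0.75, [408, 248, 443, 286])]
```

View pics/top.png

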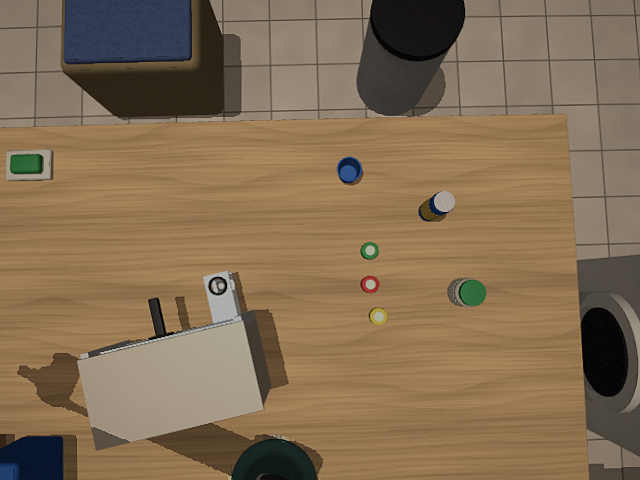

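View pics/side.png

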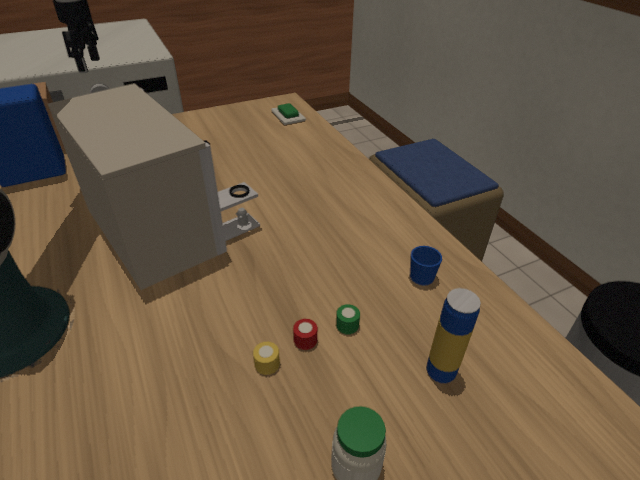

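The side view shows the stud, the raised tab and ring at (239,190), and the bar towards the far side.

Things that could be taken for the cap, in the top view:
- green cap at (370,251)
- red cap at (370,284)
- yellow cap at (378,316)

I choose red, as described. The side view has red at (305,333), green at (347,318) and yellow at (266,357). I'll check it in a crop and measure.

```bash
cat > m.py <<'E'
from h import *
from scipy.optimize import least_squares
t=shot('top'); s=shot('side')
def cen(p,n,i=0):
    m=masks_of(p,n)[i]['mask']; ys,xs=np.nonzero(m); return np.array([xs.mean(),ys.mean()])
def tri(a,b):
    f=lambda X: np.r_[proj(t,X)-a,proj(s,X)-b]
    r=least_squares(f,[.5,0,.1]); return np.round(r.x,4),round(np.abs(r.fun).max(),2)
# red blob
for p,n in((t,'t'),(s,'s')):
    hsv=cv2.cvtColor(p['color'],cv2.COLOR_RGB2HSV)
    red=(((hsv[...,0]<6)|(hsv[...,0]>174))&(hsv[...,1]>150)&(hsv[...,2]>70)).astype(np.uint8)
    k,l,st,c=cv2.connectedComponentsWithStats(red); print(n,[(st[i].tolist(),c[i].round(1).tolist()) for i in range(1,k) if st[i][4]>30])
print('red cap white dot top',atz(t,(370.3,284.4),.036))
print('seal tri',tri(cen(t,'seal'),cen(s,'seal')),cen(t,'seal'),cen(s,'seal'))
for nm,i in(('spray',0),('pods',0),('doser',0)): print(nm,atz(t,cen(t,nm,i),.06))
for uv in[(78,358),(244,316),(265,409),(95,449)]: print('hatch corner z.272',atz(t,uv,.272).round(3))
c1=cv2.resize(t['color'][255:365,80:270],None,fx=4,fy=4,interpolation=2)
c2=cv2.resize(t['color'][230:340,340:400],None,fx=4,fy=4,interpolation=2)
c3=cv2.resize(np.ascontiguousarray(s['color'])[170:250,190:270],None,fx=5,fy=5,interpolation=2)
cv2.imwrite('pics/c1.png',np.hstack([c1])[:,:,::-1]); 
im=np.zeros((440,640,3),np.uint8); im[:440,:240]=c2; im[:400,240:640]=c3; cv2.imwrite('pics/c2.png',im[:,:,::-1])
E
python3 m.py
```

```text
t [([361, 276, 18, 17, 142], [369.3, 284.0])]
s [([293, 319, 24, 22, 257], [304.6, 329.5])]
red cap white dot top [ 0.48672357 -0.25442773  0.036     ]Traceback (most recent call last):
  File "m.py", line 15, in <module>
    print('seal tri',tri(cen(t,'seal'),cen(s,'seal')),cen(t,'seal'),cen(s,'seal'))
                                       ~~~^^^^^^^^^^
  File "m.py", line 5, in cen
    m=masks_of(p,n)[i]['mask']; ys,xs=np.nonzero(m); return np.array([xs.mean(),ys.mean()])
      ~~~~~~~~~~~~~^^^
IndexError: list index out of range
```

```bash
sed -i "s/^print('seal tri.*/print('seal tri',tri(np.array([217.3,286]),np.array([239.5,190.5])))/; s/^for nm,i in.*//" m.py
python3 m.py
```

```text
t [([361, 276, 18, 17, 141], [369.3, 284.0])]
s [([293, 319, 24, 22, 259], [304.6, 329.5])]
red cap white dot top [ 0.48672357 -0.25442773  0.036     ]
seal tri (array([0.4938, 0.1157, 0.0984]), np.float64(0.27))
hatch corner z.272 [0.354 0.372 0.272]
hatch corner z.272 [0.431 0.032 0.272]
hatch corner z.272 [ 0.242 -0.007  0.272]
hatch corner z.272 [0.172 0.338 0.272]
```

View pics/c1.png

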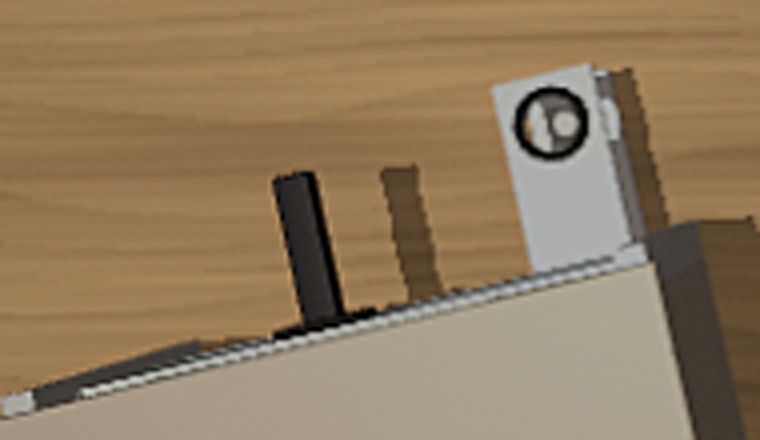

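View pics/c2.png

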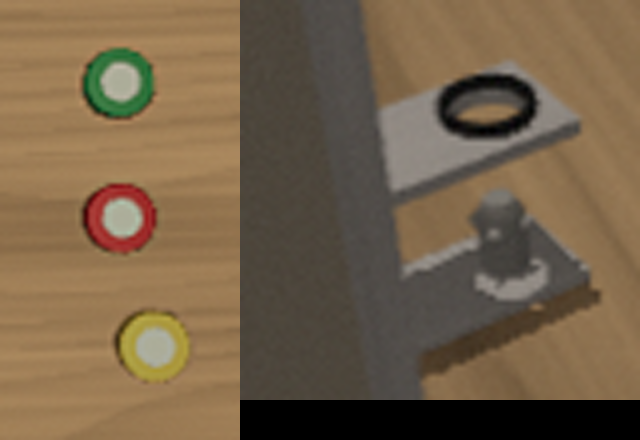

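Crops: the red cap with its white dot lies between the green and yellow caps, so the choice stands. In c1 the ring is centred at (551,122), the stud top at (567,124), and the lug end at (295,177) with its root near (322,325). In c2 the ring is at (487,104) and the stud top at (500,198).

```bash
cat > fit.py <<'E'
from h import *
from scipy.optimize import least_squares
t=shot('top'); s=shot('side')
obs=[(t,(217.75,285.5),(0,0,.024,1)),(s,(239.4,190.8),(0,0,.024,1)),(t,(221.75,286),(0,0,.046,0)),(s,(242,209.4),(0,0,.046,0)),
(t,(153.7,299.2),(-.005,-.14,.083,1)),(t,(160,334.5),(.080,-.14,.083,1))]
def W(v,o): 
    c,s_=np.cos(v[2]),np.sin(v[2]); return [v[0]+c*o[0]-s_*o[1],v[1]+s_*o[0]+c*o[1],o[2]+v[3]*o[3]]
r=least_squares(lambda v:np.concatenate([proj(p,W(v,o))-u for p,u,o in obs]),[.49,.115,np.pi+.22,.075],loss='soft_l1')
v=r.x; print(v.round(4),r.fun.round(1) if 0 else '')
for p,u,o in obs: print((proj(p,W(v,o))-u).round(1),np.round(W(v,o),3))
print('lug grip',np.round(W(v,(.012,-.14,.075,1)),4))
f=lambda X:np.r_[proj(t,X)-[370.2,284.5],proj(s,X)-[305.5,328]]
print('cap', least_squares(f,[.5,-.25,.03]).x)
E
python3 fit.py
```

```text
[0.4938 0.1144 3.3507 0.0743] 
[0.2 0.2] [0.494 0.114 0.098]
[0.  0.1] [0.494 0.114 0.098]
[-0.2 -0.4] [0.494 0.114 0.046]
[-0.3  0.4] [0.494 0.114 0.046]
[-1.1 -1. ] [0.47  0.252 0.157]
[0.7 0.5] [0.387 0.235 0.157]
lug grip [0.453  0.2489 0.1493]
cap [ 0.48693048 -0.2543791   0.03572838]
```

```bash
cat >> h.py <<'E'
def go(X,ang=None):
    """tool-frame shift to X, and remaining rotation (deg) so tool z is down and tool y at world angle ang (deg, mod 180)"""
    s=status.read_state(); Rm=R.from_rotvec(s['tcp_rot']).as_matrix()
    a=np.degrees(np.arctan2(Rm[1,1],Rm[0,1]))
    out=dict(t=round(float(s['time']),2),pos=np.round(s['tool_pos'],4).tolist(),yang=round(a,2),zax=np.round(Rm[:,2],4).tolist(),shift=np.round(Rm.T@(np.array(X)-s['tool_pos']),4).tolist(),q=np.round(s['q'],2).tolist(),F=np.round(s['wrist_force'],1).tolist())
    if ang is not None:
        d=(ang-a+90)%180-90; yd=np.radians(a+d); y=np.array([np.cos(yd),np.sin(yd),0]); z=np.array([0,0,-1.])
        Rt=np.c_[np.cross(y,z),y,z]; out['turn']=np.degrees(R.from_matrix(Rm.T@Rt).as_rotvec()).round(2).tolist()
    print(out)
E
python3 -c "
from h import *
go((.45,.45,.32),102)"
```

```text
{'t': 1.3, 'pos': [0.2665, 0.6202, 0.2313], 'yang': np.float64(66.75), 'zax': [0.0, 0.0, -1.0], 'shift': [-0.2358, -0.0839, -0.0887], 'q': [1.13, 0.26, 1.6, -0.0, 1.27, -0.04], 'F': [-0.1, 0.9, -0.1], 'turn': [0.0, 0.0, -35.25]}
```

Translate first, then turn.

Call:
drive_tool(
  rows=[
    [0, 0, 0, -0.03, -0.011, -0.0111, 1],
    [0, 0, 0, -0.03, -0.011, -0.0111, 1],
    [0, 0, 0, -0.03, -0.011, -0.0111, 1],
    [0, 0, 0, -0.03, -0.011, -0.0111, 1],
    [0, 0, 0, -0.03, -0.01, -0.0111, 1],
    [0, 0, 0, -0.03, -0.01, -0.0111, 1],
    [0, 0, 0, -0.028, -0.01, -0.0111, 1],
    [0, 0, 0, -0.028, -0.01, -0.0111, 1],
  ],
)

```text
time: 1.97
tool_pos: [0.4511, 0.4486, 0.3208]
tcp_rot: [0.633, 3.077, 0.0]
wrist_force: [1.3, 0.5, 0.0]
width: 0.996
grip_force: 0.0
```

Call:
drive_tool(
  rows=[
    [0, 0, -6, 0, 0, 0, 1],
    [0, 0, -6, 0, 0, 0, 1],
    [0, 0, -6, 0, 0, 0, 1],
    [0, 0, -6, 0, 0, 0, 1],
    [0, 0, -6, 0, 0, 0, 1],
    [0, 0, -5.25, 0, 0, 0, 1],
    [0, 0, 0, 0, 0, 0, 1],
  ],
)

```text
time: 2.55
tool_pos: [0.4501, 0.4498, 0.3201]
tcp_rot: [0.332, -3.124, 0.0]
wrist_force: [-0.3, 1.3, 0.6]
width: 0.997
grip_force: 0.0
```

```bash
python3 -c "
from h import *
go((.453,.249,.31),102)"
```

```text
{'t': 2.55, 'pos': [0.4501, 0.4498, 0.3201], 'yang': np.float64(102.12), 'zax': [-0.0, -0.0, -1.0], 'shift': [0.0394, -0.1969, 0.0101], 'q': [0.75, 0.15, 1.58, -0.0, 1.41, -1.04], 'F': [-0.3, 1.3, 0.6], 'turn': [-0.0, -0.0, 0.12]}
```

Call:
drive_tool(
  rows=[
    [0, 0, 0, 0.005, -0.0246, 0.001, 1],
    [0, 0, 0, 0.005, -0.0246, 0.001, 1],
    [0, 0, 0, 0.005, -0.0246, 0.001, 1],
    [0, 0, 0, 0.005, -0.0246, 0.001, 1],
    [0, 0, 0, 0.005, -0.0246, 0.001, 1],
    [0, 0, 0, 0.005, -0.0246, 0.001, 1],
    [0, 0, 0, 0.005, -0.0246, 0.002, 1],
    [0, 0, 0, 0.0044, -0.0247, 0.002, 1],
  ],
)

```text
time: 3.22
tool_pos: [0.4523, 0.248, 0.3103]
tcp_rot: [-0.324, 3.124, 0.0]
wrist_force: [-0.1, 0.1, 0.1]
width: 1.0
grip_force: 0.0
```

```bash
python3 -c "
from h import *
p=shot('wrist','w1.png'); s=shot('side'); t=shot('top')
v=np.hstack([s['color'][:240,:320],t['color'][200:440,60:380],])
im=np.vstack([v,p['color']]); im=np.vstack([np.hstack([p['color'][::2,::2],s['color'][:240,:320]])]); im=cv2.resize(im,(800,300)); cv2.imwrite('pics/v1.png',im[:,:,::-1])
go((.453,.249,.131),102); print(proj(p,[.453,.249,.157]),proj(p,[.4938,.1144,.098]))
for n in('lug_grip','seal'): print([(m['score'],m['bbox']) for m in masks_of(p,n)])
"
```

```text
{'t': 3.37, 'pos': [0.4525, 0.2478, 0.3102], 'yang': np.float64(101.72), 'zax': [0.0003, 0.0002, -1.0], 'shift': [-0.0006, 0.0011, 0.1792], 'q': [0.45, -0.08, 1.83, 0.0, 1.39, -1.32], 'F': [0.1, 0.9, -0.1], 'turn': [0.01, 0.02, -0.28]}
[321.44280542 220.67336836] [192.4708628  216.90678627]
[(0.26, [2.0, 316.6, 11.5, 349.5])]
[(0.55, [174.1, 196.2, 215.5, 235.0])]
```

View pics/v1.png

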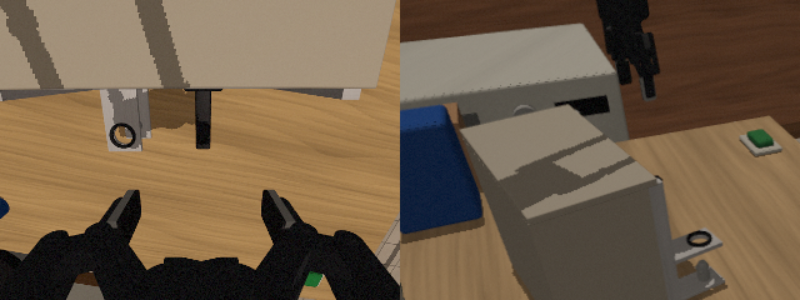

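The wrist view (left) shows the bar at (203,120) and the ring at (122,135), with the cubby edge level, so the tool is aligned. The side view (right) shows the gripper above the lug. I'll refine the lug and ring from this camera.

```bash
python3 -c "
from h import *
p=shot('wrist'); g=cv2.cvtColor(p['color'],cv2.COLOR_RGB2GRAY)
b=(g[150:250,290:360]<45)
print('cols by row',[(r+150,(np.nonzero(b[r])[0][[0,-1]]+290).tolist()) for r in range(0,100,6) if b[r].any()])
m=masks_of(p,'seal')[0]['mask']
ys,xs=np.nonzero((g<50)[185:250,165:230]); c=((xs.min()+xs.max())/2+165,(ys.min()+ys.max())/2+185); print(c,xs.min()+165,xs.max()+165,ys.min()+185,ys.max()+185)
print('seal',atz(p,c,.098)); print('lug at col 325', atz(p,(325.5,220),.157))
h=cv2.cvtColor(p['color'],cv2.COLOR_RGB2GRAY); print([ (x,int(np.argmax(np.abs(np.diff(h[100:190,x].astype(int))))+100)) for x in (20,80,140,240,280,400,460,520,580)])
print(proj(p,[.46,.249,.157]),proj(p,[.453,.259,.157]))
"
```

```text
cols by row [(150, [310, 334]), (156, [311, 334]), (162, [311, 334]), (168, [310, 334]), (174, [311, 334]), (180, [311, 334]), (186, [311, 334]), (192, [311, 334]), (198, [311, 334]), (204, [311, 334]), (210, [311, 334]), (216, [312, 334]), (222, [312, 333]), (228, [312, 333]), (234, [312, 333])]
(np.float64(193.5), np.float64(215.5)) 173 214 196 235
seal [0.49237143 0.11696429 0.098     ]
lug at col 325 [0.45193388 0.25401505 0.157     ]
[(20, 140), (80, 140), (140, 143), (240, 142), (280, 139), (400, 137), (460, 140), (520, 153), (580, 140)]
[318.27055457 227.24550966] [330.61630083 222.19779333]
```

Call:
drive_tool(
  rows=[
    [0, 0, 0, 0, 0.002, 0.023, 1],
    [0, 0, 0, 0, 0, 0.023, 1],
    [0, 0, 0, 0, 0, 0.023, 1],
    [0, 0, 0, 0, 0, 0.023, 1],
    [0, 0, 0, 0, 0, 0.023, 1],
    [0, 0, 0, 0, 0, 0.023, 1],
    [0, 0, 0, 0, 0, 0.023, 1],
    [0, 0, 0, 0, 0, 0.023, 1],
  ],
)

```text
time: 4.23
tool_pos: [0.4521, 0.2522, 0.125]
tcp_rot: [-0.33, 3.124, 0.001]
wrist_force: [-0.1, 0.4, 0.3]
width: 0.996
grip_force: 0.0
```

Call:
drive_tool(
  force=30,
  rows=[
    [0, 0, 0, 0, 0, 0, 0],
    [0, 0, 0, 0, 0, 0, 0],
    [0, 0, 0, 0, 0, 0, 0],
    [0, 0, 0, 0, 0, 0, 0],
    [0, 0, 0, 0, 0, 0, 0],
    [0, 0, 0, 0, 0, 0, 0],
  ],
)

```text
time: 4.73
tool_pos: [0.4535, 0.2512, 0.1279]
tcp_rot: [-0.329, 3.121, 0.0]
wrist_force: [0.7, -2.7, 1.5]
width: 0.252
grip_force: 34.9
```

Call:
drive_tool(
  rows=[
    [0, 0, 0, 0, 0, 0.009, 0],
    [0, 0, 0, 0, 0, 0.009, 0],
    [0, 0, 0, 0, 0, 0.009, 0],
    [0, 0, 0, 0, 0, 0.009, 0],
    [0, 0, 0, 0, 0, 0.009, 0],
    [0, 0, 0, 0, 0, 0.009, 0],
    [0, 0, 0, 0, 0, 0.009, 0],
    [0, 0, 0, 0, 0, 0.006, 0],
  ],
)

```text
time: 5.4
tool_pos: [0.4535, 0.2512, 0.0562]
tcp_rot: [-0.328, 3.122, 0.0]
wrist_force: [4.3, -3.8, 1.9]
width: 0.253
grip_force: 34.9
```

Call:
drive_tool(
  rows=[
    [0, 0, 0, 0, 0, 0.003, 0],
    [0, 0, 0, 0, 0, 0.002, 0],
    [0, 0, 0, 0, 0, 0.001, 0],
    [0, 0, 0, 0, 0, 0, 0],
  ],
)

```text
time: 5.73
tool_pos: [0.4535, 0.2512, 0.0526]
tcp_rot: [-0.328, 3.123, -0.0]
wrist_force: [-0.5, -5.6, 15.6]
width: 0.246
grip_force: 36.6
```

Call:
drive_tool(
  rows=[
    [0, 0, 0, 0, 0, 0.001, 0],
    [0, 0, 0, 0, 0, 0.001, 0],
    [0, 0, 0, 0, 0, 0, 0],
  ],
)

```text
time: 5.98
tool_pos: [0.4535, 0.2512, 0.0525]
tcp_rot: [-0.328, 3.123, -0.0]
wrist_force: [-5.8, -8.9, 29.6]
width: 0.252
grip_force: 38.5
```

```bash
python3 -c "
from h import *
s=shot('side','s2.png'); t=shot('top')
a=cv2.resize(s['color'][170:250,190:270],(400,400),interpolation=2); b=cv2.resize(t['color'][255:335,150:230],(400,400),interpolation=2); cv2.imwrite('pics/v2.png',np.hstack([a,b])[:,:,::-1])
print(proj(s,[.4938,.1144,.024]),proj(t,[.4938,.1144,.024]));go((.453,.25,.2),102)"
```

```text
[242.63317524 217.47087919] [223.0233136  285.61273755]
{'t': 6.08, 'pos': [0.4536, 0.2512, 0.0525], 'yang': np.float64(102.01), 'zax': [0.0018, 0.0001, -1.0], 'shift': [0.0005, -0.0011, -0.1475], 'q': [0.46, 0.15, 2.1, -0.0, 0.89, -1.32], 'F': [-5.5, -8.8, 29.3], 'turn': [-0.02, 0.1, 0.01]}
```

View pics/v2.png

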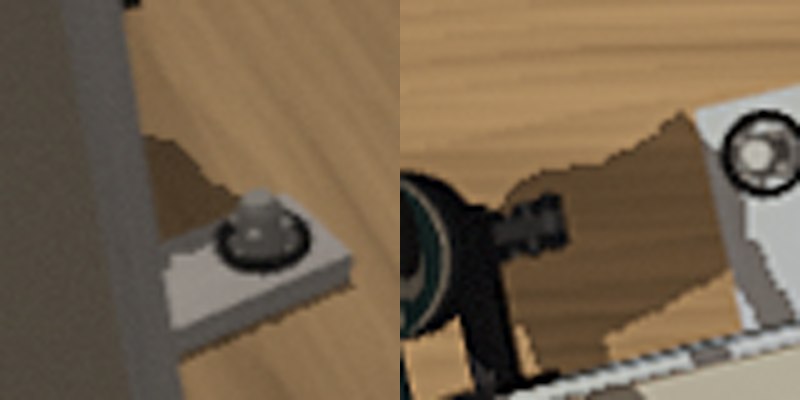

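Both views show the tab seated over the stud; the ring in the side view is at (263,240), where a shut sash puts it. I'll unload, open and lift away.

Call:
drive_tool(
  rows=[
    [0, 0, 0, 0, 0, -0.002, 0],
    [0, 0, 0, 0, 0, -0.001, 1],
    [0, 0, 0, 0, 0, 0, 1],
    [0, 0, 0, 0, 0, 0, 1],
    [0, 0, 0, 0, 0, 0, 1],
    [0, 0, 0, 0, 0, 0, 1],
  ],
)

```text
time: 6.58
tool_pos: [0.4512, 0.2509, 0.0511]
tcp_rot: [0.328, -3.122, 0.001]
wrist_force: [0.2, -0.6, 0.1]
width: 0.942
grip_force: 0.0
```

Call:
drive_tool(
  rows=[
    [0, 0, 0, 0, 0, -0.025, 1],
    [0, 0, 0, 0, 0, -0.035, 1],
    [0, 0, 0, 0, 0, -0.035, 1],
    [0, 0, 0, 0, 0, -0.035, 1],
    [0, 0, 0, 0, 0, -0.03, 1],
    [0, 0, 0, -0.01, -0.035, -0.02, 1],
    [0, 0, 0, -0.01, -0.035, 0, 1],
    [0, 0, 0, -0.01, -0.035, 0, 1],
  ],
)

```text
time: 7.25
tool_pos: [0.5048, 0.1546, 0.2345]
tcp_rot: [-0.332, 3.119, 0.001]
wrist_force: [0.8, 0.1, 0.1]
width: 0.998
grip_force: 0.0
```

Call:
drive_tool(
  rows=[
    [0, 0, 0, 0, -0.04, 0, 1],
    [0, 0, 0, 0, -0.04, 0, 1],
    [0, 0, 0, 0, 0, 0, 1],
  ],
)

```text
time: 7.5
tool_pos: [0.5209, 0.0704, 0.2317]
tcp_rot: [0.32, -3.125, 0.005]
wrist_force: [-0.8, 0.5, 0.9]
width: 0.998
grip_force: 0.0
```

```bash
python3 -c "
from h import *
p=shot('wrist','w2.png'); go((.487,-.2543,.20),102)
print(proj(p,[.4938,.1144,.024]),proj(p,[.4938,.1144,.046]))
for n in('seal','cap'): print([(m['score'],m['bbox']) for m in masks_of(p,n)])
cv2.imwrite('pics/v3.png',p['color'][:,:,::-1])"
```

```text
{'t': 7.55, 'pos': [0.5203, 0.0732, 0.2315], 'yang': np.float64(101.69), 'zax': [-0.0008, -0.0006, -1.0], 'shift': [0.0989, -0.3139, 0.0318], 'q': [0.09, -0.02, 1.92, -0.0, 1.24, -1.68], 'F': [-0.1, -0.4, -0.3], 'turn': [-0.02, -0.05, -0.31]}
[367.83208402 189.7149035 ] [370.71423662 193.819258  ]
[(0.78, [347.5, 166.4, 390.5, 211.8])]
[(0.94, [0.5, 0.0, 25.4, 48.4]), (0.76, [3.7, 85.4, 47.6, 136.2]), (0.69, [0.0, 170.2, 48.3, 216.1])]
```

View pics/v3.png

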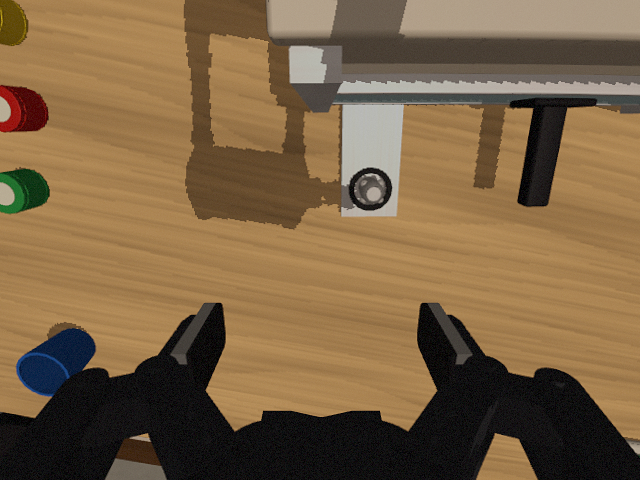

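The wrist view shows the ring and stud at (370,190), within 1–2 mm of the estimate, with the sash still shut. The red cap is at the left, near (20,109), between yellow and green. I'll go above it.

Call:
drive_tool(
  rows=[
    [0, 0, 0, 0.0124, -0.039, 0, 1],
    [0, 0, 0, 0.0124, -0.039, 0.004, 1],
    [0, 0, 0, 0.0124, -0.039, 0.004, 1],
    [0, 0, 0, 0.0124, -0.039, 0.004, 1],
    [0, 0, 0, 0.0124, -0.039, 0.005, 1],
    [0, 0, 0, 0.0124, -0.039, 0.005, 1],
    [0, 0, 0, 0.0124, -0.039, 0.005, 1],
    [0, 0, 0, 0.0124, -0.039, 0.005, 1],
  ],
)

```text
time: 8.32
tool_pos: [0.488, -0.2494, 0.1998]
tcp_rot: [-0.333, 3.124, 0.001]
wrist_force: [1.0, 0.5, -0.8]
width: 1.006
grip_force: 0.0
```

Call:
drive_tool(
  rows=[
    [0, 0, 0, 0, 0, 0, 1],
    [0, 0, 0, 0, 0, 0, 1],
  ],
)

```text
time: 8.48
tool_pos: [0.4877, -0.2496, 0.1993]
tcp_rot: [0.325, -3.124, -0.002]
wrist_force: [1.0, 0.2, 0.2]
width: 1.001
grip_force: 0.0
```

```bash
python3 -c "
from h import *
p=shot('wrist','w3.png')
hsv=cv2.cvtColor(p['color'],cv2.COLOR_RGB2HSV)
red=(((hsv[...,0]<6)|(hsv[...,0]>174))&(hsv[...,1]>140)&(hsv[...,2]>60)).astype(np.uint8)
k,l,st,c=cv2.connectedComponentsWithStats(red); i=1+np.argmax(st[1:,4]); print(st[i],c[i])
x,y,w,h=st[i][:4]
wh=((hsv[...,1]<60)&(hsv[...,2]>120)).astype(np.uint8); wh[:y]=0;wh[y+h:]=0;wh[:,:x]=0;wh[:,x+w:]=0
k,l,st2,c2=cv2.connectedComponentsWithStats(wh); j=1+np.argmax(st2[1:,4]); print('dot',st2[j],c2[j],atz(p,c2[j],.036),proj(p,[.4869,-.2544,.036]))
go(np.r_[atz(p,c2[j],.036)[:2],.006],102)"
```

```text
[ 294  186   45   51 1270] [316.38661417 209.71496063]
dot [326 215   3   5   6] [327.         217.33333333] [ 0.4865779  -0.24336079  0.036     ] [315.36019129 215.30465507]
{'t': 8.53, 'pos': [0.4879, -0.2484, 0.1995], 'yang': np.float64(101.99), 'zax': [-0.0008, 0.0015, -1.0], 'shift': [0.0002, 0.0049, 0.1935], 'q': [-0.52, 0.05, 1.91, 0.0, 1.18, -2.3], 'F': [0.3, 1.2, 0.4], 'turn': [0.1, -0.02, -0.01]}
```

The dot blob is not usable; the red outline centre (316.5, ~212) matches the predicted (315.4,215). Descending on (0.487, -0.2535).

Call:
drive_tool(
  rows=[
    [0, 0, 0, 0.002, -0.0045, 0.02, 1],
    [0, 0, 0, 0, 0, 0.027, 1],
    [0, 0, 0, 0, 0, 0.027, 1],
    [0, 0, 0, 0, 0, 0.027, 1],
    [0, 0, 0, 0, 0, 0.027, 1],
    [0, 0, 0, 0, 0, 0.027, 1],
    [0, 0, 0, 0, 0, 0.025, 1],
    [0, 0, 0, 0, 0, 0.013, 1],
  ],
)

```text
time: 9.2
tool_pos: [0.4856, -0.2502, 0.0041]
tcp_rot: [0.334, -3.12, -0.005]
wrist_force: [-0.3, 0.4, 0.7]
width: 0.999
grip_force: 0.0
```

Call:
drive_tool(
  force=50,
  rows=[
    [0, 0, 0, 0, 0, 0, 1],
    [0, 0, 0, 0, 0, 0, 0.7],
    [0, 0, 0, 0, 0, 0, 0.3],
    [0, 0, 0, 0, 0, 0, 0.3],
    [0, 0, 0, 0, 0, 0, 0.3],
    [0, 0, 0, 0, 0, 0, 0.3],
  ],
)

```text
time: 9.7
tool_pos: [0.4887, -0.255, 0.0093]
tcp_rot: [-0.328, 3.121, -0.003]
wrist_force: [0.5, 2.5, 5.8]
width: 0.501
grip_force: 51.2
```

Call:
drive_tool(
  rows=[
    [0, 0, 0, 0, 0, -0.005, 0.3],
    [0, 0, 0, 0, 0, -0.015, 0.3],
    [0, 0, 0, 0, 0, -0.03, 0.3],
    [0, 0, 0, 0, 0, -0.03, 0.3],
    [0, 0, 0, 0, 0, -0.03, 0.3],
    [0, 0, 0, 0, 0, -0.02, 0.3],
    [0, 0, 0, 0, 0, -0.01, 0.3],
    [0, 0, 0, 0, 0, 0, 0.3],
  ],
)

```text
time: 10.37
tool_pos: [0.4885, -0.2556, 0.1505]
tcp_rot: [-0.327, 3.12, -0.006]
wrist_force: [0.0, -0.4, -0.0]
width: 0.499
grip_force: 50.7
```

```bash
python3 -c "
from h import *
p=shot('wrist'); go((.4935,.116,.15),102); s=shot('side')
im=np.hstack([cv2.resize(p['color'],(400,300)),cv2.resize(s['color'][200:440,160:480],(400,300))]); cv2.imwrite('pics/v4.png',im[:,:,::-1])
"
```

```text
{'t': 10.42, 'pos': [0.4873, -0.2549, 0.1482], 'yang': np.float64(101.98), 'zax': [0.0022, -0.0014, -1.0], 'shift': [-0.0831, 0.3615, -0.0022], 'q': [-0.53, 0.09, 1.96, -0.0, 1.08, -2.31], 'F': [-0.1, -0.6, -1.5], 'turn': [-0.1, 0.11, -0.02]}
```

View pics/v4.png

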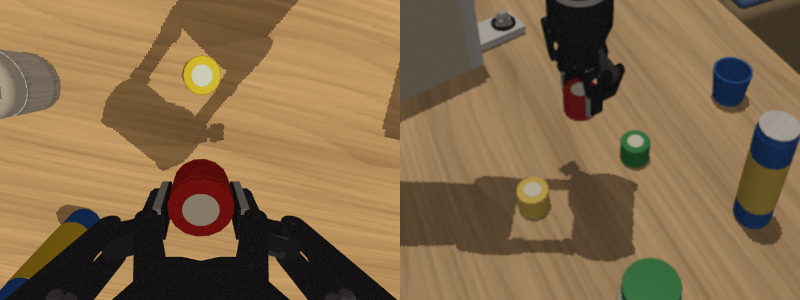

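The red cap is held upright between the pads, its dot at (201,210) in the left half. The side view agrees: green and yellow are undisturbed. Carrying it over the stud.

Call:
drive_tool(
  rows=[
    [0, 0, 0, -0.005, 0.02, 0, 0.3],
    [0, 0, 0, -0.0087, 0.038, 0, 0.3],
    [0, 0, 0, -0.0087, 0.038, 0, 0.3],
    [0, 0, 0, -0.0087, 0.038, 0, 0.3],
    [0, 0, 0, -0.0087, 0.038, 0, 0.3],
    [0, 0, 0, -0.0087, 0.038, 0, 0.3],
    [0, 0, 0, -0.0087, 0.038, 0, 0.3],
    [0, 0, 0, -0.0087, 0.038, 0, 0.3],
  ],
)

```text
time: 11.13
tool_pos: [0.4895, 0.0408, 0.1445]
tcp_rot: [0.327, -3.12, -0.0]
wrist_force: [0.4, -0.7, -0.7]
width: 0.5
grip_force: 50.8
```

Call:
drive_tool(
  rows=[
    [0, 0, 0, -0.0087, 0.038, 0, 0.3],
    [0, 0, 0, -0.0085, 0.0375, 0, 0.3],
    [0, 0, 0, 0, 0, 0, 0.3],
    [0, 0, 0, 0, 0, 0, 0.3],
  ],
)

```text
time: 11.47
tool_pos: [0.491, 0.1181, 0.1446]
tcp_rot: [0.335, -3.119, 0.001]
wrist_force: [0.7, 0.1, -0.4]
width: 0.5
grip_force: 50.9
```

```bash
python3 -c "
from h import *
p=shot('wrist'); go((.4935,.116,.15),102)
hsv=cv2.cvtColor(p['color'],cv2.COLOR_RGB2HSV)
sub=hsv[300:380,270:380]; m=((sub[...,1]<90)&(sub[...,2]>70)).astype(np.uint8)
k,l,st,c=cv2.connectedComponentsWithStats(m); j=1+np.argmax(st[1:,4]); d=c[j]+[270,300]; print('dot',st[j],d)
q=dict(p); q['W']=np.array(p['mount']); print('cap top in tool', atz(q,d,-.0267))
for n in ('seal','cap'): print(n,[(m['score'],m['bbox']) for m in masks_of(p,n)])
print(proj(p,[.4935,.116,.024]))
cv2.imwrite('pics/w5.png',p['color'][:,:,::-1])
"
```

```text
{'t': 11.52, 'pos': [0.4911, 0.1168, 0.1448], 'yang': np.float64(102.14), 'zax': [-0.0042, -0.0013, -1.0], 'shift': [-0.0021, -0.0013, -0.0052], 'q': [0.18, 0.02, 2.05, -0.0, 1.08, -1.6], 'F': [-0.3, -0.7, -0.1], 'turn': [-0.02, -0.25, 0.14]}
dot [  21   10   60   51 2399] [320.83243018 335.29053772]
cap top in tool [ 0.00201385  0.00030292 -0.0267    ]
seal [(0.81, [289.9, 201.7, 346.2, 253.1])]
cap [(0.67, [271.3, 255.0, 373.5, 379.5])]
[317.23453196 233.61453097]
```

View pics/w5.png

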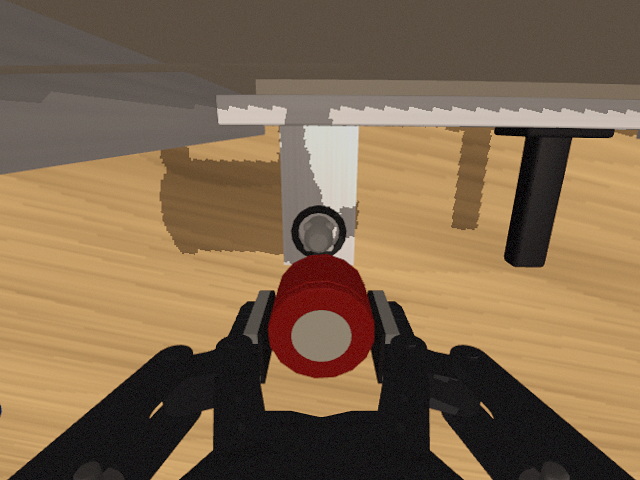

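The picture shows the tab and ring at (319,232) still shut, the cap level, and its dot at (321,335). Correcting tool x by -3 mm and descending to just above the stud.

Call:
drive_tool(
  rows=[
    [0, -0.2, 0, -0.003, 0, 0.01, 0.3],
    [0, 0, 0, 0, 0, 0.02, 0.3],
    [0, 0, 0, 0, 0, 0.02, 0.3],
    [0, 0, 0, 0, 0, 0.018, 0.3],
    [0, 0, 0, 0, 0, 0.012, 0.3],
    [0, 0, 0, 0, 0, 0.005, 0.3],
    [0, 0, 0, 0, 0, 0, 0.3],
  ],
)

```text
time: 12.2
tool_pos: [0.4948, 0.1161, 0.0603]
tcp_rot: [-0.326, 3.125, 0.0]
wrist_force: [-0.1, -0.0, 0.2]
width: 0.497
grip_force: 50.9
```

```bash
python3 -c "
from h import *
p=shot('wrist'); s=shot('side'); go((.4942,.117,.045),102)
im=np.hstack([p['color'][130:430,120:520],cv2.resize(s['color'][170:245,190:290],(400,300),interpolation=2)]); cv2.imwrite('pics/v6.png',im[:,:,::-1])
"
```

```text
{'t': 12.3, 'pos': [0.4966, 0.1168, 0.0624], 'yang': np.float64(101.95), 'zax': [0.004, 0.0008, -1.0], 'shift': [0.0024, 0.0007, 0.0174], 'q': [0.18, 0.12, 2.11, 0.0, 0.9, -1.6], 'F': [0.3, -0.1, -1.2], 'turn': [-0.0, 0.23, -0.05]}
```

View pics/v6.png

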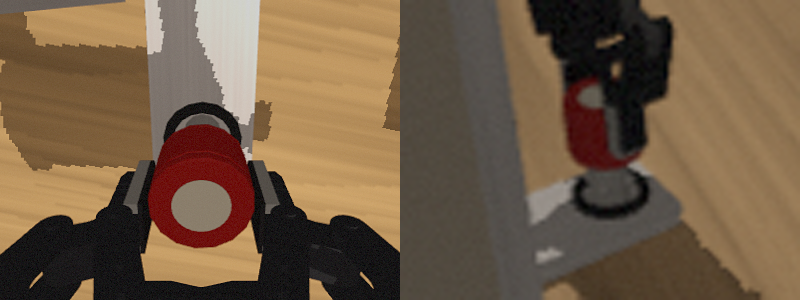

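The cap sits right above the stud: cap foot at (604,160), stud at (610,190) in the right half. From here I go by force.

Call:
drive_tool(
  rows=[
    [0, 0, 0, 0, 0, 0.004, 0.3],
    [0, 0, 0, 0, 0, 0.004, 0.3],
    [0, 0, 0, 0, 0, 0.003, 0.3],
    [0, 0, 0, 0, 0, 0, 0.3],
  ],
)

```text
time: 12.63
tool_pos: [0.4958, 0.1172, 0.0507]
tcp_rot: [-0.328, 3.121, 0.0]
wrist_force: [-0.4, -0.6, -0.2]
width: 0.502
grip_force: 50.9
```

Call:
drive_tool(
  rows=[
    [0, 0, 0, 0, 0, 0.002, 0.3],
    [0, 0, 0, 0, 0, 0.002, 0.3],
    [0, 0, 0, 0, 0, 0.002, 0.3],
    [0, 0, 0, 0, 0, 0, 0.3],
  ],
)

```text
time: 12.97
tool_pos: [0.4958, 0.1172, 0.0446]
tcp_rot: [-0.328, 3.122, 0.0]
wrist_force: [-0.2, -0.1, -0.9]
width: 0.502
grip_force: 50.9
```

Call:
drive_tool(
  rows=[
    [0, 0, 0, 0, 0, 0.001, 0.3],
    [0, 0, 0, 0, 0, 0.001, 0.3],
    [0, 0, 0, 0, 0, 0, 0.3],
  ],
)

```text
time: 13.22
tool_pos: [0.4962, 0.1173, 0.0437]
tcp_rot: [-0.328, 3.121, 0.001]
wrist_force: [-1.1, 0.3, 4.6]
width: 0.498
grip_force: 51.4
```

Call:
drive_tool(
  rows=[
    [0, 0, 0, 0, 0, 0.001, 0.3],
    [0, 0, 0, 0, 0, 0, 0.3],
  ],
)

```text
time: 13.38
tool_pos: [0.4965, 0.1173, 0.0433]
tcp_rot: [-0.328, 3.121, 0.0]
wrist_force: [-3.2, -0.8, 9.0]
width: 0.498
grip_force: 51.7
```

Call:
drive_tool(
  rows=[
    [0, 0, 0, 0, 0, 0.001, 0.3],
    [0, 0, 0, 0, 0, 0, 0.3],
  ],
)

```text
time: 13.55
tool_pos: [0.4967, 0.1173, 0.0426]
tcp_rot: [-0.328, 3.12, 0.001]
wrist_force: [-3.3, -2.0, 8.3]
width: 0.501
grip_force: 51.7
```

Call:
drive_tool(
  rows=[
    [0, 0, 0, 0.0005, 0, 0.001, 0.3],
    [0, 0, 0, 0, 0, 0.001, 0.3],
    [0, 0, 0, 0, 0, 0, 0.3],
  ],
)

```text
time: 13.8
tool_pos: [0.4959, 0.1172, 0.0402]
tcp_rot: [-0.328, 3.121, 0.001]
wrist_force: [-2.2, 0.1, 3.8]
width: 0.498
grip_force: 51.2
```

Call:
drive_tool(
  rows=[
    [0, 0, 0, 0, 0, 0.001, 0.3],
    [0, 0, 0, 0, 0, 0.001, 0.3],
    [0, 0, 0, 0, 0, 0, 0.3],
  ],
)

```text
time: 14.05
tool_pos: [0.4954, 0.1171, 0.0363]
tcp_rot: [-0.328, 3.121, 0.001]
wrist_force: [1.4, -0.1, -4.3]
width: 0.5
grip_force: 52.0
```

Call:
drive_tool(
  rows=[
    [0, 0, 0, 0, 0, 0.001, 0.3],
    [0, 0, 0, 0, 0, 0.001, 0.3],
    [0, 0, 0, 0, 0, 0.001, 0.3],
    [0, 0, 0, 0, 0, 0, 0.3],
  ],
)

```text
time: 14.38
tool_pos: [0.4954, 0.1171, 0.0337]
tcp_rot: [-0.328, 3.122, 0.001]
wrist_force: [-1.6, -0.7, -1.8]
width: 0.499
grip_force: 52.2
```

Call:
drive_tool(
  rows=[
    [0, 0, 0, 0, 0, 0.001, 0.3],
    [0, 0, 0, 0, 0, 0.001, 0.3],
    [0, 0, 0, 0, 0, 0, 0.3],
  ],
)

```text
time: 14.63
tool_pos: [0.496, 0.1172, 0.0325]
tcp_rot: [-0.328, 3.12, 0.001]
wrist_force: [-1.3, 0.5, 4.2]
width: 0.502
grip_force: 52.7
```

Call:
drive_tool(
  rows=[
    [0, 0, 0, 0, 0, 0.001, 0.3],
    [0, 0, 0, 0, 0, 0.001, 0.3],
    [0, 0, 0, 0, 0, 0, 0.3],
    [0, 0, 0, 0, 0, 0, 0.3],
  ],
)

```text
time: 14.97
tool_pos: [0.4962, 0.1173, 0.0311]
tcp_rot: [-0.328, 3.12, 0.001]
wrist_force: [-3.2, -0.4, 8.7]
width: 0.497
grip_force: 53.1
```

Call:
drive_tool(
  rows=[
    [0, 0, 0, 0, 0, 0.001, 0.3],
    [0, 0, 0, 0, 0, 0.001, 0.3],
    [0, 0, 0, 0, 0, 0, 0.3],
    [0, 0, 0, 0, 0, 0, 0.3],
  ],
)

```text
time: 15.3
tool_pos: [0.4963, 0.1173, 0.0298]
tcp_rot: [-0.328, 3.12, 0.001]
wrist_force: [-5.3, -1.4, 12.8]
width: 0.5
grip_force: 53.6
```

Call:
drive_tool(
  rows=[
    [0, 0, 0, 0.0005, 0, 0, 0.3],
    [0, 0, 0, 0, 0, 0, 0.3],
    [0, 0, 0, 0, 0, 0, 0.3],
    [0, 0, 0, 0, 0, 0, 0.3],
    [0, 0, 0, 0, 0, 0, 0.3],
    [0, 0, 0, 0, 0, 0, 0.3],
    [0, 0, 0, 0, 0, 0, 0.3],
    [0, 0, 0, 0, 0, 0, 0.3],
  ],
)

```text
time: 15.97
tool_pos: [0.4963, 0.1173, 0.03]
tcp_rot: [-0.328, 3.119, 0.001]
wrist_force: [-4.1, -0.9, 13.1]
width: 0.496
grip_force: 53.5
```

```bash
python3 -c "
from h import *
s=shot('side'); t=shot('top'); s0=cv2.imread('pics/s2.png')[:,:,::-1]; t0=cv2.imread('pics/top.png')[:,:,::-1]
for n in('spray','pods','doser'): print(n,[(round(m['score'],2),np.round(m['bbox']).tolist()) for m in masks_of(s,n)[:2]])
hsv=cv2.cvtColor(s['color'],cv2.COLOR_RGB2HSV)
red=(((hsv[...,0]<6)|(hsv[...,0]>174))&(hsv[...,1]>130)&(hsv[...,2]>50)).astype(np.uint8)
k,l,st,c=cv2.connectedComponentsWithStats(red); print([x.tolist() for x in st[1:] if x[4]>20])
print(proj(s,[.4935,.116,.06]),proj(s,[.4935,.116,.022])); go((.49,.11,.03),102)
"
```

```text
spray [(0.66, [426.0, 291.0, 482.0, 380.0])]
pods [(0.68, [333.0, 407.0, 388.0, 478.0])]
doser [(0.91, [409.0, 246.0, 440.0, 286.0])]
[[233, 201, 18, 22, 170]]
[240.7625599  204.54971217] [242.37386983 217.81046649]
{'t': 16.22, 'pos': [0.4963, 0.1173, 0.03], 'yang': np.float64(102.01), 'zax': [0.0052, 0.0011, -1.0], 'shift': [0.0076, -0.0058, -0.0], 'q': [0.18, 0.17, 2.13, 0.0, 0.84, -1.6], 'F': [-4.6, -1.0, 13.2], 'turn': [-0.0, 0.3, 0.01]}
```

The cap is clicked home and bedded on the ring with a steady 13 N, at the right height in the side view; the can, jar and cup have not moved. Handing in.

```bash
python3 -c "
from workcell import workorder; print(workorder.finish_job())"
```

```text
the job is handed in; nothing more can be done
None
```

The job is handed in: the sash is shut over the stud, the red cap is clicked home and was still pressed down with about 13 N, and the can, jar and cup are where they stood.

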